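# Rock the tilt gauge on the stud to its set angle and hold it for the light reading

### The job

Pick up the tilt gauge by its wooden post and stand its foot level on the rounded stud of the steel block, about the middle of the foot on the ridge and the foot's long side square across it. Then, keeping it lightly on the stud, rock it over until the swinging pointer settles on the black index tab on the dial's rim, and finish while still holding it there, still and in touch with the stud, so that the logger can take its light reading. Leave everything else on the bench where it is.

Things in the scene. Friction and masses are not known exactly. Their poses are not given: they have to be found in the camera images.
- gauge: loose tilt gauge, 0.3 kg, upright at first. Origin: centre of the foot's underside. Aluminium foot 44 (its x) x 104 (y) x 14 mm; z up through the gauge; x points out of the dial face (at first away from the robot, turned 0.1 rad left to 0.7 rad right). Grey dial drum 90 mm across, 20 thick, axis x, centre 66 mm above the origin. Pale wooden square post 24 x 24 mm on top, from 111 to 160 mm height
- gauge_grip (a point): place to grip the gauge: centre of the wooden square post, 136 mm above the foot's underside (24 mm below the post's top, 25 mm above the drum), axes as the gauge's; may be gripped across x or across y
- pointer (a joint): rad, plumb pointer: dark needle with a bob that hangs straight down by gravity, free about the gauge's x axis through the dial's centre. 0: along the gauge's -z (long zero tick); positive: tip towards the gauge's +y. Leaning the gauge by a about its x axis (right-hand rule) makes it read -a. Swings for about a second after a movement
- pointer_tip (a point): tip of the pointer, 35 mm from the dial's centre, 14.5 mm in front (+x) of the gauge's middle plane
- index (a joint): rad, black index tab (block 10 mm wide with a 3 mm nib, on the dial face's lower rim), same zero and sense as the pointer. Set at the start between 0.22 and 0.42, towards the gauge's +y end (robot's left), and stays there. Pointer is on the tab when both joints read alike: the gauge's +y end must go down by that angle
- index_tip (a point): nib of the index tab, 35 mm from the dial's centre, in the pointer's plane; the pointer is on the mark when the two tips meet
- stud_block: fixed steel block 90 x 80 x 22 mm high with an upright aluminium stud, 34 mm along its x, 20 mm along its y. Origin: centre of its underside, on the bench; z up. The stud's top is a half round (radius 10 mm) with its ridge along the block's x, 60 mm above the bench. The gauge belongs with its x along the block's x. Rigid
- ridge_top (a point): middle of the stud's rounded ridge, its highest line, 60 mm above the bench; the gauge's foot stands and rocks here
- seedling: bystander, loose: green seedling in a black pot, 68 mm across, leaves up to about 95 mm high; origin at the centre of its underside; leave alone
- adapter: bystander, loose: black plastic box 85 x 55 x 32 mm; origin at the centre of its underside; leave alone
- dish: bystander, loose: shallow glass dish 70 mm across, 14 mm high; origin at the centre of its underside; leave alone
- driver: bystander, loose: screwdriver lying flat, about 160 mm long; origin at the centre of its underside; leave alone
- carton: bystander, loose: plain cardboard box 70 x 110 x 60 mm high; origin at the centre of its underside; leave alone
- wash: bystander, loose: white plastic bottle 60 mm across, 140 mm high; origin at the centre of its underside; leave alone
- bung: bystander, loose: black rubber bung 32 mm across, 24 mm high; origin at the centre of its underside; leave alone
Not all that is in view belongs to the job. What is shaped like the gauge but orange or red is not meant.

How it is judged:
On the way, in this order (a step that is already met when the one before it is completed fails the run):
1. the gauge is lifted clear of the bench in the gripper (contact force between the fingers and gauge above 1 N and height (world z) of gauge above 0.03 m and contact force between gauge and stud_block below 0.1 N), for 0.2 s.
2. held, the gauge stands level on the stud's ridge (contact force between the fingers and gauge above 1 N and contact force between gauge and stud_block between 0.3 and 25 N and x of ridge_top in the frame of gauge between -0.018 and 0.018 m and y of ridge_top in the frame of gauge between -0.02 and 0.02 m and z of ridge_top in the frame of gauge between -0.006 and 0.006 m and angle between the x axis of gauge and the x axis of stud_block, either way round below 0.35 rad and angle between gauge's own z axis and vertical below 0.12 rad), for 0.2 s.
3. rocked on the stud, its pointer has settled on the index tab (contact force between the fingers and gauge above 1 N and contact force between gauge and stud_block between 0.3 and 25 N and x of ridge_top in the frame of gauge between -0.018 and 0.018 m and y of ridge_top in the frame of gauge between -0.02 and 0.02 m and z of ridge_top in the frame of gauge between -0.006 and 0.006 m and angle between the x axis of gauge and the x axis of stud_block, either way round below 0.35 rad and distance between pointer_tip and index_tip below 0.003 m and velocity of joint pointer between -0.3 and 0.3 rad/s and angular speed of gauge below 0.15 rad/s and linear speed of gauge below 0.02 m/s), for 0.3 s.
At the end, for the whole second after the job is handed in: gripper holds the gauge, foot on the stud with 0.3 to 25 N, ridge middle within 18 mm (along) and 20 mm (across) of the foot's centre, 6 mm of its underside, gauge in line with ridge within 0.35 rad, pointer tip within 3 mm of index nib, all at rest; bystanders moved under 20 mm (all of step 3 and distance of each of seedling, adapter, dish, driver, carton, wash, bung from where it was at the start of the episode below 0.02 m); the arm keeps its last pose, push and grip.
It fails at once if the gauge is pressed on the stud with more than 60 N (contact force between gauge and stud_block above 60 N).
It fails at once if a bystander is moved by more than 20 mm (distance of any of seedling, adapter, dish, driver, carton, wash, bung from where it was at the start of the episode above 0.02 m).
It also fails if it takes over 51 s, if anything falls off the work surface, if the arm or the gripper's body presses on something with over 40 N, if the wrist force passes 120 N, or if a joint passes its speed limit or range.

### The arm

A 6-joint arm with a two-finger parallel gripper is mounted at the origin on the work surface. World frame = base frame: x ahead of the robot, y to its left, z up, the work surface at z = 0. Lengths are in m, angles in rad, forces in N, time in s.
With the tool pointing down it reaches from about 0.375 to 0.9 m from the base axis. Payload 3.1 kg.
Tool frame: the origin (TCP) lies midway between the tips of the shut fingers; the grasp point (between the pads) lies 19 mm behind it; y points along the fingers, z is the direction in which the jaws open and shut, and the axes are right-handed (so a half turn about y gives the same grasp; the last joint's range is limited). The gripper opens to 87 mm and grips with 3 to 60 N. Pads are 19 mm wide; open, the fingers measure 117 mm over their backs; the gripper's body (75 mm by 190 mm) begins 51 mm behind the grasp point.
Start: joints at [1.115, 0.527, 1.433, -0, 1.181, -0.178], TCP at [0.171, 0.601, 0.223] pointing down, gripper open.
Joint ranges: [-3.08, 3.08], [-0.75, 2.2], [0.22, 2.44], [-1.43, 4.57], [0, 2.65], [-2.85, 2.85]. Speed limits (rad/s): [2.79, 2.79, 3.14, 3.14, 3.14, 3.14].

### API

Orientations are given as a unit quaternion [w, x, y, z].
In Python, from rig import manip gives the robot as it stands.
- The arm moves only by the shell command python3 -m crank 'ROWS' [FORCE]. ROWS is a JSON object of lists of equal length, an entry for each row: "hand": the opening, from 0 (shut) to 1 (fully open); "travel": the shift along the tool's x, y, z as a fraction of full scale, a list of three; "yaw": the turn about the tool's y as a fraction of full scale. In form: {"hand": [hand, ...], "travel": [[tx, ty, tz], ...], "yaw": [yaw, ...]}. A call has 1 to 20 rows; each row is the pose to reach, as a shift and turn from the pose commanded when the call began, along the tool's axes at that moment; what a row does not reach only later rows make up. Full scale, the value 1, is 15 cm for a shift and 90 degrees for a turn. A row lasts 1/8 s, in which the tool goes at most 62.5 mm and 10.7 degrees, less where a joint would pass 70% of its speed; a pose out of reach is approached as far as the arm can. A call with a number of a shift or a turn outside -1 to 1 is refused whole. A call with a gripper value outside its range is refused whole. The fingers move at their own pace and stop on an object; FORCE is the grip in N (left out, the last holds). Time passes only in rows, so rows that repeat a pose let the fingers close. It gives the time, the measured TCP pose, the force and the opening at its end, in the units of the state.
- manip.sense(): the state, without advancing time (a new reading comes with each control period).
- manip.capture(name): name is "scene" or "top" or "wrist"; returns the picture (480x640x3 uint8, red, green, blue); there is no depth.
- manip.camera_info(name): a dict with "fx", "fy", "cx", "cy" (pixels), "dist_coeffs" ([k1, k2, p1, p2, k3] as OpenCV has them; the pictures are not rectified), "cam_to_world" (4x4, takes a point from camera to world coordinates); the wrist camera has in their place "hand_eye" (4x4, takes a point from camera to tool coordinates, whose origin is the TCP and whose axes are the tool frame's). Camera axes: x right, y down, z forward; pixel columns grow to the right and rows downward; lengths in m; the calibration is good to about 2 mm. A picture is of the moment at which its call begins: read the wrist's pose just before it. camera_info takes no time and is no camera call.
- manip.job_done(): hands the job in, once; it reports no verdict.
The state is a dict: "t": time; "joint_positions": joint angles; "dq": joint speeds; "tau": joint torques, N m; "eef_pos": TCP position; "eef_rot": TCP orientation; "contact_force": force on the tool from outside, world axes, zero at the start; "ft_torque": the same for the moment, N m; "opening": finger opening in m.
Only numpy, scipy, OpenCV 4.12 (cv2) and the standard library are available. Lean on these libraries where they do the work, as an engineer would, in place of code of your own. Each camera call takes 0.05 s, during which the arm holds its last target.

## Working session

There is one attempt and no reset: what is moved stays moved. The work goes in short steps, Python scripts to look and compute and a shell command to move; the robot and the scene stay as the last step left them, time stands still between calls to the robot, and variables do not carry over. Pictures are saved under pics/ and viewed, and the job is handed in when it is done.

```bash
ls; mkdir -p pics; python3 - <<'E'
from rig import manip
import cv2
s=manip.sense()
for k,v in s.items(): print(k,v)
for n in("scene","top","wrist"):
    im=manip.capture(n); cv2.imwrite(f"pics/{n}0.png",im[:,:,::-1]); print(n,manip.camera_info(n))
E
```

```text
pics
t 0.0
joint_positions [ 1.11549989e+00  5.28453806e-01  1.43389931e+00  1.26001513e-05
  1.18139526e+00 -1.78507595e-01]
dq [-0.00111487  0.00114028  0.00023263 -0.00089521 -0.00096642 -0.00014558]
tau [-3.10148152e-04 -4.40039027e+01 -1.76599056e+01  6.33459887e-02
  5.81306848e-02 -1.66247028e-04]
eef_pos [0.17043888 0.60055217 0.22158018]
eef_rot [-0.6996224   0.70106825 -0.09779059  0.09730775]
contact_force [ 0.04256032 -0.76441768  0.14984205]
ft_torque [ 0.05681179 -0.01388658 -0.00303564]
opening 0.08692147825889908
scene {'fx': 434.74644723507566, 'fy': 434.74644723507566, 'cx': 321.64372760181413, 'cy': 236.47393400962255, 'dist_coeffs': array([-0.06229191,  0.        ,  0.        ,  0.        ,  0.        ]), 'cam_to_world': array([[ 0.44390157,  0.64511447, -0.62191536,  1.17900109],
       [ 0.89604165, -0.31353047,  0.31433741, -0.27763974],
       [ 0.0077942 , -0.69679694, -0.7172261 ,  0.91696277],
       [ 0.        ,  0.        ,  0.        ,  1.        ]])}
top {'fx': 438.4374747399018, 'fy': 438.4374747399018, 'cx': 320.8392463487435, 'cy': 236.6993207400636
[... 199 characters left out ...]
21,  0.01139259,  0.07359208],
       [-0.01317092, -0.16748653, -0.98578638,  1.43371997],
       [ 0.        ,  0.        ,  0.        ,  1.        ]])}
wrist {'fx': 408.0507408026347, 'fy': 408.0507408026347, 'cx': 314.12836989870124, 'cy': 237.2503164291029, 'dist_coeffs': array([0.01811487, 0.        , 0.        , 0.        , 0.        ]), 'hand_eye': array([[ 1.26716416e-03,  9.55077224e-01,  2.96354332e-01,
        -8.23727403e-02],
       [ 7.09776539e-04, -2.96355354e-01,  9.55077484e-01,
        -1.61755186e-01],
       [ 9.99998945e-01, -9.99894606e-04, -1.05342229e-03,
        -3.16704431e-04],
       [ 0.00000000e+00,  0.00000000e+00,  0.00000000e+00,
         1.00000000e+00]])}
```

View pics/scene0.png

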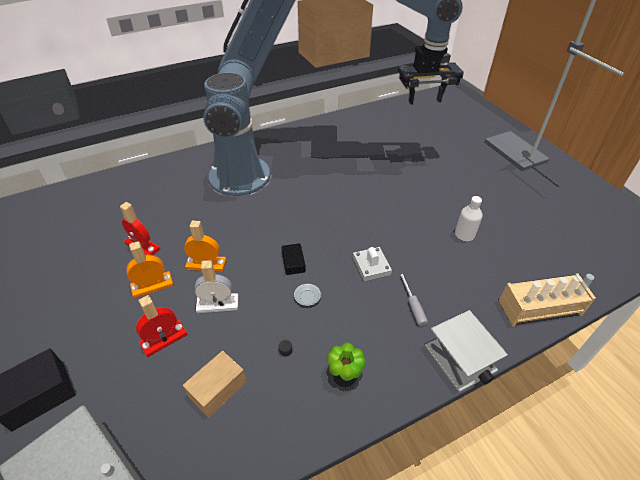

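View pics/top0.png

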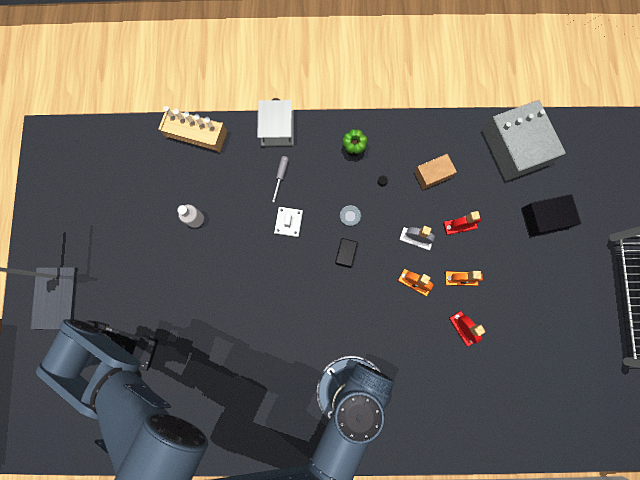

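View pics/wrist0.png

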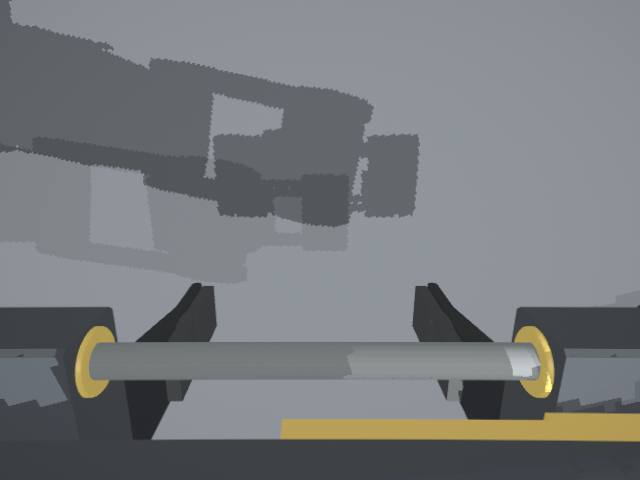

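The grey-drum gauge is at scene (215,290) and top (418,237). The similar ones are red at scene (137,235) and (158,325), and orange at (202,250) and (146,270). Only the grey/silver one fits the description. I'll confirm it in an enlarged crop.

```bash
python3 - <<'E'
import cv2,numpy as np
a=cv2.imread('pics/scene0.png')[245:325,175:255]; b=cv2.imread('pics/top0.png')[200:260,260:460]
a=cv2.resize(a,(560,560),interpolation=cv2.INTER_CUBIC); b=cv2.resize(b,(800,240),interpolation=cv2.INTER_CUBIC)
cv2.imwrite('pics/c1.png',a); cv2.imwrite('pics/c2.png',b)
c=cv2.imread('pics/scene0.png')[235:290,340:400]; cv2.imwrite('pics/c3.png',cv2.resize(c,(600,550),interpolation=cv2.INTER_CUBIC))
E
```

```text
(no output)
```

View pics/c1.png

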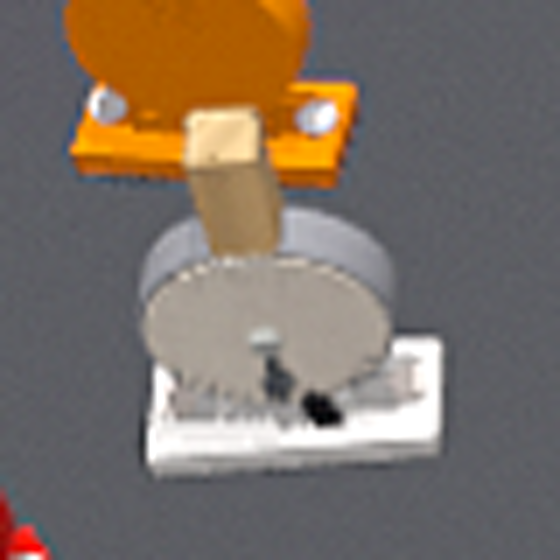

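View pics/c2.png

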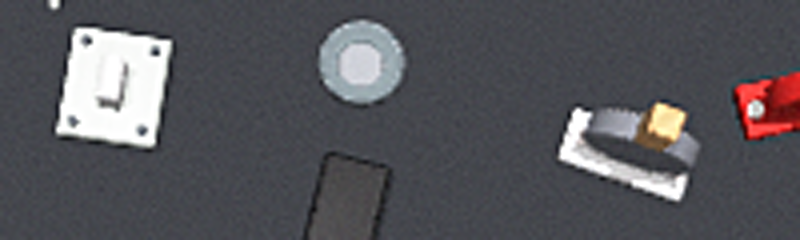

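View pics/c3.png

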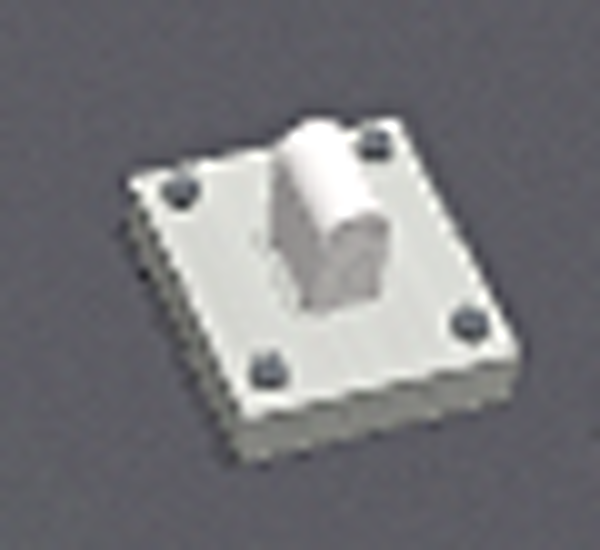

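The crops confirm it: grey drum, white/aluminium foot, pale post, and the black tab on the robot's left (scene about (221,303)). The block is at scene (372,263). Next I'll measure the poses.

```bash
cat > h.py <<'E'
import numpy as np,cv2
from rig import manip
from scipy.spatial.transform import Rotation as R
def ray(n,px,T=None):
    c=manip.camera_info(n); K=np.array([[c['fx'],0,c['cx']],[0,c['fy'],c['cy']],[0,0,1]])
    if T is None: T=c['cam_to_world']
    u=cv2.undistortPoints(np.array(px,float).reshape(-1,1,2),K,c['dist_coeffs'])[:,0]
    d=np.c_[u,np.ones(len(u))]@T[:3,:3].T
    return T[:3,3],d
def onz(n,px,z,T=None):
    o,d=ray(n,px,T); return o+d*((z-o[2])/d[:,2])[:,None]
def tri(p1,p2,n1='scene',n2='top'):
    o1,d1=ray(n1,[p1]);o2,d2=ray(n2,[p2]);d1=d1[0];d2=d2[0]
    s=np.linalg.lstsq(np.c_[d1,-d2],o2-o1,rcond=None)[0]
    a=o1+s[0]*d1;b=o2+s[1]*d2
    return (a+b)/2,np.linalg.norm(a-b)
def wristT(s):
    q=s['eef_rot'];T=np.eye(4);T[:3,:3]=R.from_quat([q[1],q[2],q[3],q[0]]).as_matrix();T[:3,3]=s['eef_pos']
    return T@manip.camera_info('wrist')['hand_eye']
def proj(n,P,T=None):
    c=manip.camera_info(n); K=np.array([[c['fx'],0,c['cx']],[0,c['fy'],c['cy']],[0,0,1]])
    if T is None: T=c['cam_to_world']
    M=np.linalg.inv(T); Q=np.atleast_2d(P)@M[:3,:3].T+M[:3,3]
    return cv2.projectPoints(Q,np.zeros(3),np.zeros(3),K,c['dist_coeffs'])[0][:,0]
E
python3 - <<'E'
from h import *
np.set_printoptions(precision=4,suppress=True)
t=cv2.imread('pics/top0.png')
hsv=cv2.cvtColor(t,cv2.COLOR_BGR2HSV)
white=((hsv[...,1]<40)&(hsv[...,2]>190)).astype('uint8')
n,l,st,c=cv2.connectedComponentsWithStats(white)
for i in range(1,n):
    if st[i,4]>60 and 150<c[i][1]<320 and 250<c[i][0]<460:
        m=(l==i).astype('uint8'); cs=cv2.findContours(m,0,2)[0]; r=cv2.minAreaRect(max(cs,key=cv2.contourArea)); print(st[i],c[i],r)
        bp=cv2.boxPoints(r)
        for z in(.014,.022): 
            P=onz('top',bp,z); print(z,P[:,:2].tolist(),P.mean(0)[:2],np.linalg.norm(np.diff(P,axis=0),axis=1))
            e=np.diff(P,axis=0)[:,:2]; print(np.arctan2(e[:,1],e[:,0]))
# post top: crop analysis
for x,y in [(260+665/4,200+125/4)]: print(onz('top',[[x,y]],.16))
print(onz('scene',[[175+223/7,245+138/7]],.16))
for name,roi in(('top',(405,222,30,30)),('scene',(198,258,20,25))):
    im=cv2.imread(f'pics/{name}0.png');h=cv2.cvtColor(im,cv2.COLOR_BGR2HSV);x,y,w,hh=roi
    s=h[y:y+hh,x:x+w]; m=((s[...,0]>12)&(s[...,0]<28)&(s[...,1]>60)&(s[...,2]>205)); yy,xx=np.nonzero(m);print(name,m.sum(),xx.mean()+x,yy.mean()+y, onz(name,[[xx.mean()+x,yy.mean()+y]],.16))
E
```

```text
[274 207  29  29 600] [288.1617 220.9917] ((288.06488037109375, 221.08920288085938), (24.38214874267578, 26.669601440429688), 8.972626686096191)
0.014 [[0.507614597835792, 0.24444202907822887], [0.5965997769929632, 0.2313359151749771], [0.5825859482339144, 0.1511016510182645], [0.49396253545031743, 0.1649917682554653]] [0.5452 0.198 ] [0.0899 0.0814 0.0897]
[-0.1462 -1.7437  2.9861]
0.022 [[0.506162343278526, 0.2434793042982179], [0.5946460986007889, 0.23044704222013923], [0.5807112365620937, 0.15066489124458288], [0.4925872090909893, 0.16447673886522085]] [0.5435 0.1973] [0.0894 0.081  0.0892]
[-0.1462 -1.7437  2.9861]
[345 211  10  10  90] [349.5889 215.5889] ((349.5, 215.5), (9.0, 9.0), 90.0)
0.014 [[0.5767866545214562, 0.00905895514767388], [0.5764192960901976, -0.020763793306509112], [0.5459592249067358, -0.020082373128742184], [0.5463192294874069, 0.009634176633120523]] [ 0.5614 -0.0055] [0.0298 0.0305 0.0297]
[-1.5831  3.1192  1.5587]
0.022 [[0.5749446213711669, 0.009422593754472505], [0.5745793329730884, -0.02023210607589429], [0.5442909016722344, -0.019554525642250534], [0.5
[... 230 characters left out ...]
, 20.556045532226562)
0.014 [[0.48113869801570563, -0.1658681081376291], [0.5215406312016593, -0.1824798875355046], [0.4829514739385806, -0.2790097437796636], [0.4429062020826082, -0.2620198240207294]] [ 0.4821 -0.2223] [0.0437 0.104  0.0435]
[-0.3901 -1.9511  2.7403]
0.022 [[0.47983563287791586, -0.16451877056688458], [0.5200099046435331, -0.18103694401589054], [0.48163819396430135, -0.27702286281833693], [0.44181857377273137, -0.26012867979669985]] [ 0.4808 -0.2207] [0.0434 0.1034 0.0433]
[-0.3901 -1.9511  2.7403]
[[ 0.4791 -0.2227  0.16  ]]
[[ 0.4886 -0.222   0.16  ]]
top 50 426.0 230.12 [[ 0.4825 -0.2221  0.16  ]]
scene 106 207.04716981132074 264.6792452830189 [[ 0.4886 -0.2216  0.16  ]]
```

```bash
python3 - <<'E'
from h import *
np.set_printoptions(precision=4,suppress=True)
yaw=-.385; X=np.array([np.cos(yaw),np.sin(yaw),0]);Y=np.array([-np.sin(yaw),np.cos(yaw),0]);O=np.array([.482,-.222,0])
def dial(px):
    o,d=ray('scene',[px]);d=d[0];s=(.0145-(o-O)@X)/(d@X);p=o+s*d-O
    y,z=p@Y,p[2]-.066; return y,z,np.hypot(y,z),np.arctan2(y,-z)
for n,q in dict(tab=(322,407),tabnibend=(300,396),point=(280,388),hub=(263,340)).items(): print(n,dial((175+q[0]/7,245+q[1]/7)))
for a in (.2,.25,.3,.35,.4): print(a,(proj('scene',O+.0145*X+Y*.035*np.sin(a)+np.array([0,0,.066-.035*np.cos(a)]))-[175,245])*7)
print('orange post',onz('top',[[425,281]],.16),'red',onz('top',[[474,216]],.16))
print('ridge pred',proj('top',[.5435,.1973,.06]),proj('scene',[.5435,.1973,.06]), 'stud px top',260+113/4,200+75/4,'scene',340+33,235+16.5)
print(tri((373.2,251.5),(288,219)))
s=manip.sense();q=s['eef_rot'];print(R.from_quat([q[1],q[2],q[3],q[0]]).as_matrix())
E
```

```text
tab (np.float64(0.013212554108544203), np.float64(-0.045224538565076855), np.float64(0.04711507693398507), np.float64(0.28424367117601956))
tabnibend (np.float64(0.006567657112833605), np.float64(-0.037933240051623074), np.float64(0.03849759499976349), np.float64(0.17143770446195156))
point (np.float64(0.00038113396335387635), np.float64(-0.03255456807280471), np.float64(0.03255679906724397), np.float64(0.011707006843500815))
hub (np.float64(-0.0006938926381790927), np.float64(-0.004135225209080773), np.float64(0.004193038817270389), np.float64(-0.16625161172513717))
0.2 [[299.3959 389.9368]]
0.25 [[304.0308 389.0386]]
0.3 [[308.5677 388.0022]]
0.35 [[312.9961 386.8301]]
0.4 [[317.3054 385.5248]]
orange post [[ 0.3329 -0.2119  0.16  ]] red [[ 0.5234 -0.3668  0.16  ]]
ridge pred [[287.0192 218.6233]] [[372.8982 250.8064]] stud px top 288.25 218.75 scene 373 251.5
(array([0.5437, 0.1961, 0.0576]), np.float64(0.0039226149652304716))
[[ 0.9619 -0.0007  0.2733]
 [-0.2733 -0.0015  0.9619]
 [-0.0003 -1.     -0.0016]]
```

```bash
cat >> h.py <<'E'
def to(x,y,z,hd):
    "needed shift in tool axes (units of 0.15 m) and yaw (units of 90 deg)"
    s=manip.sense();q=s['eef_rot'];M=R.from_quat([q[1],q[2],q[3],q[0]]).as_matrix()
    d=np.array([x,y,z])-s['eef_pos']; h=np.arctan2(M[1,0],M[0,0])
    dy=-(hd-h); dy=(dy+np.pi)%(2*np.pi)-np.pi
    print('t %.2f'%s['t'],'pos',np.round(s['eef_pos'],4),'head %.3f'%h,'F',np.round(s['contact_force'],2),'op %.4f'%s['opening'],'j6 %.2f'%s['joint_positions'][5])
    print('travel',np.round(M.T@d/.15,3),'yaw %.3f'%(dy/(np.pi/2)))
E
python3 -m crank '{"hand":[1,1,1,1,1,1],"travel":[[1,0,-1],[1,0,-1],[1,0,-1],[1,0,-1],[1,0,-1],[1,0,-1]],"yaw":[0.6,0.6,0.6,0.6,0.6,0.6]}'
python3 -c "from h import *;to(.5376,-.2445,.2,2.757)"
```

```text
t: 0.9
eef_pos: [0.2743, 0.4155, 0.2225]
eef_rot: [-0.58, 0.58, -0.405, 0.405]
contact_force: [0.4, -0.3, 0.1]
opening: 0.0871
t 0.90 pos [0.2743 0.4155 0.2225] head -1.218 F [ 0.39 -0.3   0.07] op 0.0871 j6 0.41
travel [4.736 0.15  0.129] yaw 1.469
```

```bash
python3 -m crank '{"hand":[1,1,1,1],"travel":[[0.4,0,0],[0.8,0,0],[1,0,0],[1,0,0]],"yaw":[0.12,0.24,0.36,0.45]}'
python3 -c "from h import *;to(.5376,-.2445,.2,2.757)"
```

```text
t: 1.4
eef_pos: [0.3261, 0.2737, 0.2225]
eef_rot: [-0.402, 0.403, -0.581, 0.581]
contact_force: [0.3, 0.7, 0.3]
opening: 0.0868
t 1.40 pos [0.3261 0.2737 0.2225] head -1.930 F [0.29 0.65 0.35] op 0.0868 j6 0.79
travel [2.738 0.151 2.535] yaw 1.016
```

```bash
python3 -m crank '{"hand":[1,1,1,1],"travel":[[0.3,0,0.3],[0.6,0,0.6],[0.9,0,0.9],[1,0,1]],"yaw":[0,0,0,0]}'
python3 -m crank '{"hand":[1,1,1,1],"travel":[[0.3,0,0.3],[0.6,0,0.6],[0.9,0,0.9],[1,0,0.9]],"yaw":[0.1,0.2,0.3,0.4]}'
python3 -c "from h import *;to(.5376,-.2445,.2,2.757)"
```

```text
t: 1.9
eef_pos: [0.416, 0.0799, 0.2227]
eef_rot: [-0.404, 0.404, -0.58, 0.581]
contact_force: [-0.5, 0.6, 0.5]
opening: 0.0866
t: 2.4
eef_pos: [0.4915, -0.1091, 0.2226]
eef_rot: [-0.204, 0.202, -0.676, 0.678]
contact_force: [0.6, -0.2, -0.4]
opening: 0.0872
t 2.40 pos [ 0.4915 -0.1091  0.2226] head -2.559 F [ 0.59 -0.2  -0.35] op 0.0872 j6 0.55
travel [0.241 0.154 0.922] yaw 0.616
```

```bash
python3 -m crank '{"hand":[1,1,1,1,1,1,1,1,1],"travel":[[0.1,0,0.3],[0.2,0,0.6],[0.24,0.1,0.9],[0.24,0.3,0.92],[0.24,0.3,0.92],[0.24,0.3,0.92],[0.24,0.3,0.92],[0.24,0.3,0.92],[0.24,0.3,0.92]],"yaw":[0.1,0.2,0.3,0.4,0.5,0.6,0.616,0.616,0.616]}'
python3 - <<'E'
from h import *
to(.5376,-.2445,.17,2.757)
s=manip.sense();im=manip.capture('wrist');cv2.imwrite('pics/w1.png',im[:,:,::-1]);np.save('w1T.npy',wristT(s))
E
```

```text
t: 3.52
eef_pos: [0.5352, -0.24, 0.1776]
eef_rot: [0.133, -0.133, -0.694, 0.695]
contact_force: [0.1, 0.2, 0.5]
opening: 0.0871
t 3.52 pos [ 0.5352 -0.24    0.1776] head 2.763 F [0.09 0.17 0.48] op 0.0871 j6 1.34
travel [-0.026  0.051  0.022] yaw 0.004
```

View pics/w1.png

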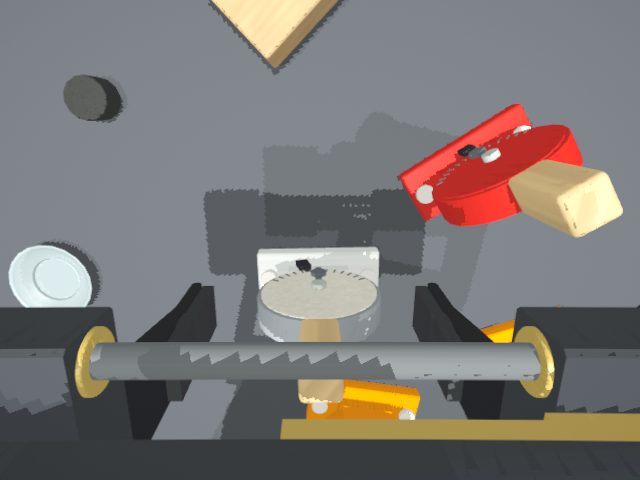

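```bash
python3 - <<'E'
from h import *
a=cv2.imread('pics/w1.png')[240:320,250:390]
cv2.imwrite('pics/c4.png',cv2.resize(a,(784,448),interpolation=cv2.INTER_CUBIC))
E
```

```text
(no output)
```

View pics/c4.png

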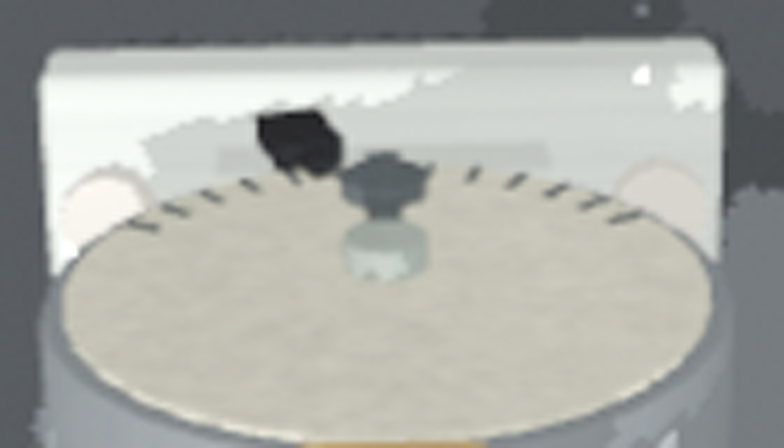

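```bash
python3 - <<'E'
from h import *
np.set_printoptions(precision=4,suppress=True)
T=np.load('w1T.npy'); f=lambda q:[250+(q[0]+.5)/5.6-.5,240+(q[1]+.5)/5.6-.5]
P=onz('wrist',[f((45,78)),f((720,70))],.014,T); print('foot front edge',P,np.linalg.norm(P[0]-P[1]))
e=P[0]-P[1]; yw=np.arctan2(e[1],e[0])-np.pi/2; X=np.array([np.cos(yw),np.sin(yw),0]);Y=np.array([-np.sin(yw),np.cos(yw),0])
O=P.mean(0)-.022*X;O[2]=0;print('yaw',yw,'O',O)
yaw=yw
def dial(px,xp=.0145):
    o,d=ray('wrist',[px],T);d=d[0];s=(xp-(o-O)@X)/(d@X);p=o+s*d-O
    y,z=p@Y,p[2]-.066; return np.round([y,z,np.hypot(y,z),np.arctan2(y,-z)],4)
for n,q in dict(tabA=(258,115),tabB=(318,108),tabC=(343,155),tabD=(270,147),tabcen=(300,138),nib=(328,176),ptip=(385,153),hub=(387,240)).items(): print(n,dial(f(q)))
hub=proj('wrist',O+.0145*X+[0,0,.066],T);print('hub',(hub-[250,240])*5.6)
for a in(0,.2,.25,.3,.35,.4): print(a,(proj('wrist',O+.0145*X+Y*.035*np.sin(a)+np.array([0,0,.066-.035*np.cos(a)]),T)-[250,240])*5.6)
E
```

```text
foot front edge [[ 0.5209 -0.1834  0.014 ]
 [ 0.4843 -0.2785  0.014 ]] 0.10184251199841879
yaw -0.36718354170027756 O [ 0.4821 -0.2231  0.    ]
tabA [ 0.0191 -0.055   0.0583  0.3338]
tabB [ 0.0099 -0.0578  0.0587  0.1704]
tabC [ 0.006  -0.038   0.0384  0.1555]
tabD [ 0.0167 -0.0415  0.0448  0.3834]
tabcen [ 0.0124 -0.0451  0.0467  0.2687]
nib [ 0.008  -0.0299  0.0309  0.2628]
ptip [-0.0002 -0.0386  0.0386 -0.0049]
hub [-0.0001 -0.007   0.007  -0.017 ]
hub [[384.4064 259.3403]]
0 [[381.6517 159.7096]]
0.2 [[333.5855 162.0639]]
0.25 [[321.7432 163.2078]]
0.3 [[310.0128 164.5717]]
0.35 [[298.4156 166.154 ]]
0.4 [[286.9727 167.9529]]
```

```bash
python3 -m crank '{"hand":[1,1,1,1,1,1,1,1,1,1],"travel":[[0.2,-0.02,0],[0.36,-0.02,-0.05],[0.36,-0.02,-0.05],[0.36,-0.02,-0.05],[0.36,-0.02,-0.05],[0.36,-0.02,-0.05],[0.36,-0.02,-0.05],[0.36,-0.02,-0.05],[0.36,-0.02,-0.05],[0.36,-0.02,-0.05]],"yaw":[-0.11,-0.22,-0.33,-0.44,-0.55,-0.66,-0.77,-0.88,-1,-1]}'
python3 - <<'E'
from h import *
to(.4821,-.2227,.117,-1.946)
s=manip.sense();im=manip.capture('wrist');cv2.imwrite('pics/w2.png',im[:,:,::-1]);np.save('w2T.npy',wristT(s))
print(proj('wrist',[.4821,-.2227,.16],wristT(s)))
E
```

```text
t: 4.82
eef_pos: [0.4877, -0.2132, 0.1807]
eef_rot: [-0.396, 0.396, -0.586, 0.586]
contact_force: [0.8, -0.4, 0.2]
opening: 0.0872
t 4.83 pos [ 0.4877 -0.2132  0.1807] head -1.953 F [ 0.78 -0.4   0.24] op 0.0872 j6 -0.24
travel [ 0.073  0.425 -0.011] yaw -0.004
[[312.06849206 306.0769002 ]]
```

View pics/w2.png

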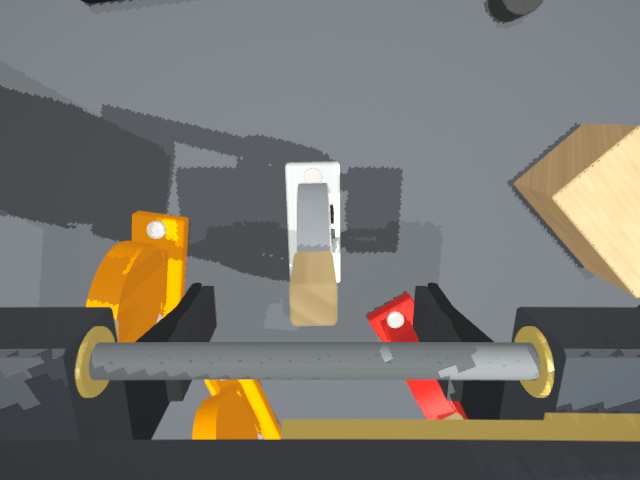

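The post top is at (313,305), and I predicted (312,306). I'll descend and grip.

```bash
python3 -m crank '{"hand":[1,1,1,1,0,0,0,0,0,0],"travel":[[0.07,0.0,-0.01],[0.07,0.2,-0.01],[0.07,0.42,-0.01],[0.07,0.42,-0.01],[0.07,0.42,-0.01],[0.07,0.42,-0.01],[0.07,0.42,-0.01],[0.07,0.42,-0.01],[0.07,0.42,-0.01],[0.07,0.42,-0.01]],"yaw":[0,0,0,0,0,0,0,0,0,0]}' 14
python3 -c "from h import *;to(.4821,-.2227,.117,-1.946)"
```

```text
t: 6.12
eef_pos: [0.4824, -0.2223, 0.1176]
eef_rot: [-0.396, 0.396, -0.586, 0.586]
contact_force: [-0.6, -1.0, 0.2]
opening: 0.0351
t 6.12 pos [ 0.4824 -0.2223  0.1176] head -1.951 F [-0.59 -1.    0.18] op 0.0351 j6 -0.26
travel [ 0.003  0.004 -0.001] yaw -0.003
```

Still closing (35 mm open); I'll wait, then lift.

```bash
python3 -m crank '{"hand":[0,0,0,0],"travel":[[0,0,0],[0,0,0],[0,0,0],[0,0,0]],"yaw":[0,0,0,0]}' 14
python3 -m crank '{"hand":[0,0,0,0,0,0,0,0],"travel":[[0,-0.1,0],[0,-0.25,0],[0,-0.4,0],[0,-0.6,0],[0,-0.8,0],[0,-0.9,0],[0,-0.9,0],[0,-0.9,0]],"yaw":[0,0,0,0,0,0,0,0]}'
python3 - <<'E'
from h import *
# block yaw -.155 -> heading -1.726; grasp over ridge
to(.5435,.1973,.3,-1.726)
im=manip.capture('scene');cv2.imwrite('pics/s2.png',im[:,:,::-1])
E
```

```text
t: 6.62
eef_pos: [0.4825, -0.2224, 0.1175]
eef_rot: [-0.396, 0.396, -0.585, 0.586]
contact_force: [0.9, -0.0, -1.2]
opening: 0.0238
t: 7.62
eef_pos: [0.4815, -0.2217, 0.2515]
eef_rot: [0.396, -0.397, 0.586, -0.585]
contact_force: [0.4, -0.4, -2.9]
opening: 0.0239
t 7.62 pos [ 0.4815 -0.2217  0.2515] head -1.951 F [ 0.38 -0.42 -2.87] op 0.0239 j6 -0.26
travel [-2.747 -0.32  -0.654] yaw -0.143
```

View pics/s2.png

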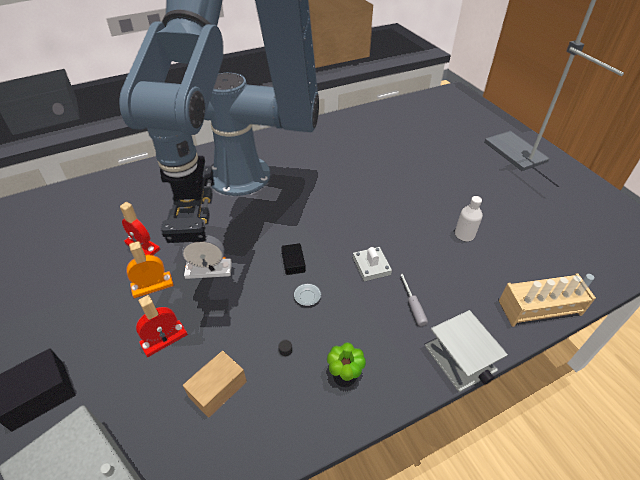

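The gauge is lifted (wrist weight -2.9 N) and hangs level at scene (207,258). I'll carry it to the stud.

```bash
python3 -m crank '{"hand":[0,0,0,0,0],"travel":[[-0.1,0,0],[-0.28,0,-0.05],[-0.5,0,-0.1],[-0.75,0,-0.15],[-1,0,-0.22]],"yaw":[0,-0.04,-0.08,-0.11,-0.14]}'
python3 -c "from h import *;to(.5435,.1973,.25,-1.726)"
```

```text
t: 8.3
eef_pos: [0.5075, -0.0687, 0.2518]
eef_rot: [0.459, -0.459, 0.539, -0.538]
contact_force: [0.4, 0.2, -2.3]
opening: 0.0241
t 8.30 pos [ 0.5075 -0.0687  0.2518] head -1.730 F [ 0.36  0.24 -2.32] op 0.0241 j6 -0.19
travel [-1.789  0.014 -0.044] yaw -0.002
```

```bash
python3 -m crank '{"hand":[0,0,0,0],"travel":[[-0.25,0,0],[-0.5,0,-0.02],[-0.75,0,-0.04],[-1,0,-0.04]],"yaw":[0,0,0,0]}'
python3 -m crank '{"hand":[0,0,0,0,0,0,0,0],"travel":[[-0.22,0,0],[-0.42,0,0],[-0.6,0,0],[-0.7,0.0,0],[-0.76,0.0,0],[-0.79,0,0],[-0.79,0,0],[-0.79,0,0]],"yaw":[0,0,0,0,0,0,0,0]}'
python3 - <<'E'
from h import *
to(.5435,.1973,.25,-1.726)
s=manip.sense();im=manip.capture('scene');cv2.imwrite('pics/s3.png',im[:,:,::-1])
im2=manip.capture('top');cv2.imwrite('pics/t3.png',im2[:,:,::-1])
a=im[170:310,300:440,::-1];cv2.imwrite('pics/c5.png',cv2.resize(a,(590,590),interpolation=cv2.INTER_CUBIC))
w=manip.capture('wrist');cv2.imwrite('pics/w3.png',w[:,:,::-1])
E
```

```text
t: 8.8
eef_pos: [0.5247, 0.0806, 0.2518]
eef_rot: [0.458, -0.459, 0.539, -0.538]
contact_force: [0.4, -1.2, -2.4]
opening: 0.024
t: 9.8
eef_pos: [0.5444, 0.1945, 0.2526]
eef_rot: [-0.458, 0.458, -0.539, 0.539]
contact_force: [0.0, 0.1, -2.8]
opening: 0.0239
t 9.80 pos [0.5444 0.1945 0.2526] head -1.732 F [ 0.04  0.12 -2.8 ] op 0.0239 j6 0.31
travel [-0.018  0.017 -0.009] yaw -0.004
```

View pics/c5.png

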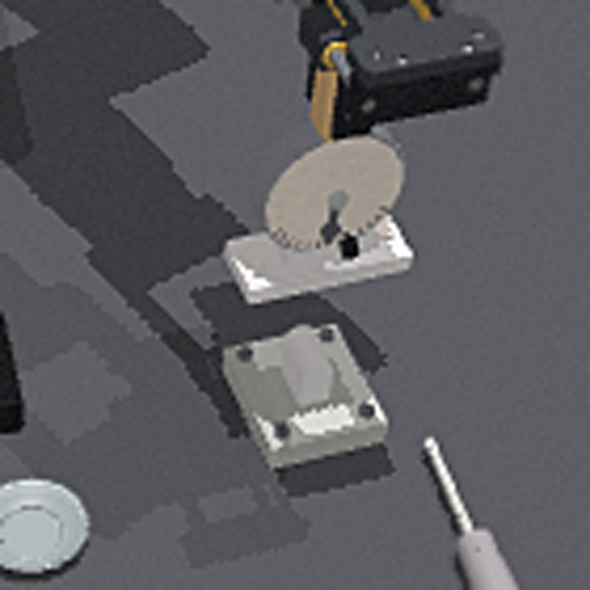

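View pics/w3.png

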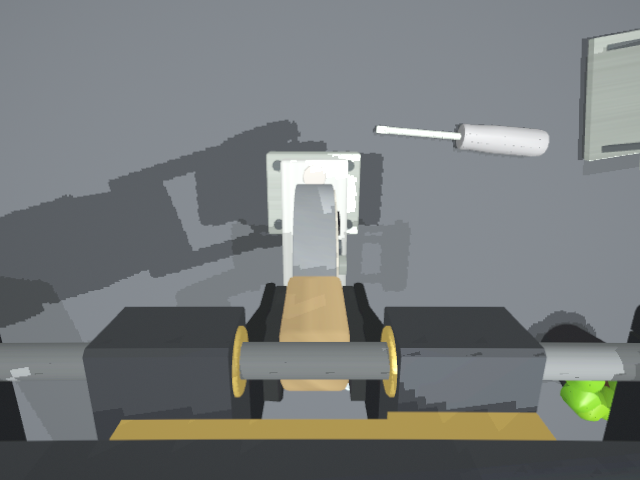

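```bash
python3 -m crank '{"hand":[0,0,0,0,0,0,0,0,0],"travel":[[-0.02,0.08,-0.01],[-0.02,0.16,-0.01],[-0.02,0.24,-0.01],[-0.02,0.32,-0.01],[-0.02,0.38,-0.01],[-0.02,0.43,-0.01],[-0.02,0.46,-0.01],[-0.02,0.46,-0.01],[-0.02,0.46,-0.01]],"yaw":[0,0,0,0,0,0,0,0,0]}'
python3 -c "from h import *;to(.5435,.1973,.177,-1.726)"
```

```text
t: 11.08
eef_pos: [0.5438, 0.1985, 0.1839]
eef_rot: [-0.459, 0.458, -0.538, 0.539]
contact_force: [-0.3, -0.5, -3.0]
opening: 0.0239
t 11.07 pos [0.5438 0.1985 0.1839] head -1.731 F [-0.28 -0.46 -2.96] op 0.0239 j6 0.32
travel [ 0.008  0.046 -0.001] yaw -0.003
```

```bash
python3 -m crank '{"hand":[0,0,0,0],"travel":[[0,0.01,0],[0,0.02,0],[0,0.03,0],[0,0.03,0]],"yaw":[0,0,0,0]}'
python3 -m crank '{"hand":[0,0,0],"travel":[[0,0.006,0],[0,0.012,0],[0,0.012,0]],"yaw":[0,0,0]}'
```

```text
t: 11.58
eef_pos: [0.5433, 0.1984, 0.1789]
eef_rot: [0.458, -0.458, 0.539, -0.538]
contact_force: [0.7, 0.9, -2.5]
opening: 0.0239
t: 11.95
eef_pos: [0.5435, 0.1984, 0.1775]
eef_rot: [-0.458, 0.458, -0.538, 0.539]
contact_force: [-0.2, 0.3, -0.9]
opening: 0.0234
```

```bash
python3 -m crank '{"hand":[0,0,0],"travel":[[0,0.005,0],[0,0.005,0],[0,0.005,0]],"yaw":[0,0,0]}'
python3 - <<'E'
from h import *
to(.5435,.1973,.177,-1.726)
im=manip.capture('scene')
a=im[190:290,320:420,::-1];cv2.imwrite('pics/c6.png',cv2.resize(a,(600,600),interpolation=cv2.INTER_CUBIC))
to(.5435,.1973,.177,-1.726)
E
```

```text
t: 12.32
eef_pos: [0.5436, 0.1985, 0.1774]
eef_rot: [-0.459, 0.458, -0.538, 0.539]
contact_force: [-1.2, -1.1, 5.2]
opening: 0.0238
t 12.32 pos [0.5436 0.1985 0.1774] head -1.731 F [-1.23 -1.12  5.24] op 0.0238 j6 0.32
travel [0.008 0.003 0.001] yaw -0.003
t 12.38 pos [0.5436 0.1985 0.1774] head -1.731 F [-2.16 -0.72  5.41] op 0.0242 j6 0.32
travel [0.008 0.003 0.001] yaw -0.003
```

View pics/c6.png

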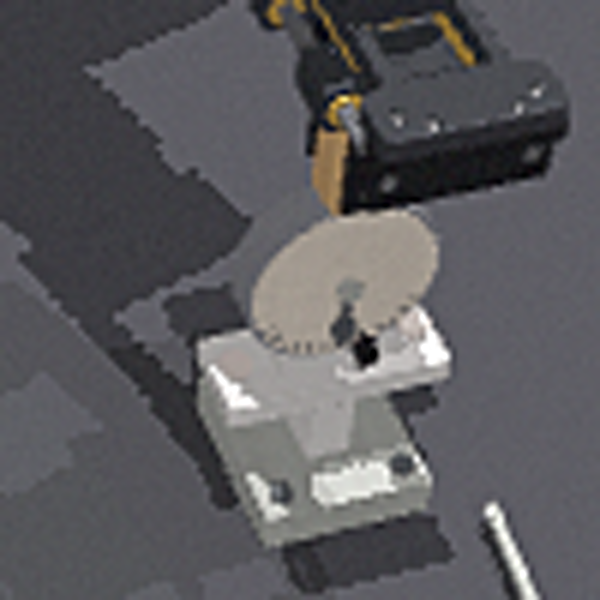

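It stands level on the ridge with about 8 N. The foot is centred and square to the block, and the nib is at crop (365,350). I'll rock it in stages along the rolling arc.

```bash
python3 -m crank '{"hand":[0,0,0,0,0],"travel":[[-0.02,0,0],[-0.04,0.001,0],[-0.06,0.002,0],[-0.08,0.003,0],[-0.08,0.003,0]],"yaw":[0,0,0,0,0]}'
python3 -c "from h import *;to(.5435,.1973,.177,-1.726)"
```

```text
t: 13.0
eef_pos: [0.5455, 0.2106, 0.1763]
eef_rot: [-0.459, 0.458, -0.538, 0.538]
contact_force: [-1.5, -0.5, 5.8]
opening: 0.0237
t 13.00 pos [0.5455 0.2106 0.1763] head -1.731 F [-1.46 -0.53  5.76] op 0.0237 j6 0.34
travel [ 0.09  -0.004  0.001] yaw -0.003
```

```bash
python3 -m crank '{"hand":[0,0,0,0,0],"travel":[[-0.02,0.002,0],[-0.04,0.0045,0],[-0.06,0.007,0],[-0.08,0.01,0],[-0.08,0.01,0]],"yaw":[0,0,0,0,0]}'
python3 - <<'E'
from h import *
to(.5435,.1973,.177,-1.726)
im=manip.capture('scene');cv2.imwrite('pics/s4.png',im[:,:,::-1])
a=im[190:290,320:420,::-1];cv2.imwrite('pics/c7.png',cv2.resize(a,(600,600),interpolation=cv2.INTER_CUBIC))
E
```

```text
t: 13.62
eef_pos: [0.5474, 0.2225, 0.1745]
eef_rot: [0.459, -0.458, 0.538, -0.538]
contact_force: [-0.2, 0.6, 3.1]
opening: 0.0237
t 13.62 pos [0.5474 0.2225 0.1745] head -1.731 F [-0.21  0.58  3.07] op 0.0237 j6 0.36
travel [ 0.17  -0.017  0.001] yaw -0.003
```

View pics/c7.png

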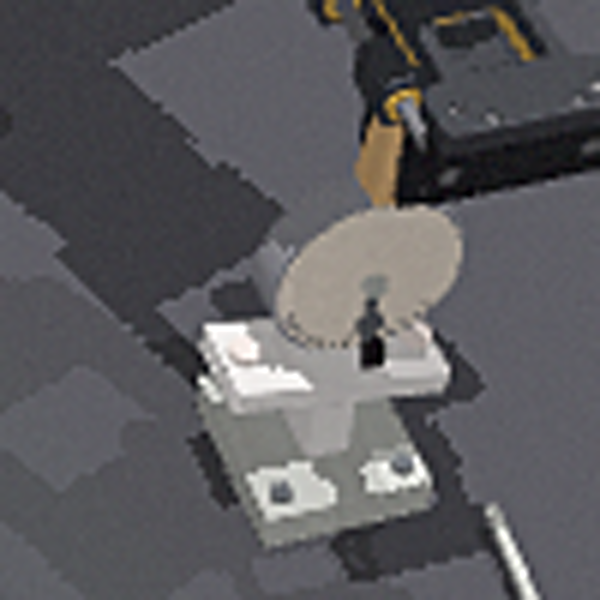

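```bash
cat >> h.py <<'E'
def pred(a,idx,yaw=-.157,C=(.5435,.1983),off=(320,190),sc=6):
    X=np.array([np.cos(yaw),np.sin(yaw),0]);Y=np.array([-np.sin(yaw),np.cos(yaw),0]);Z=np.array([0,0,1.])
    n=np.sin(a)*Y+np.cos(a)*Z; t=np.cos(a)*Y-np.sin(a)*Z
    O=np.array([C[0],C[1],.05])+.01*n-.01*a*t
    D=O+.066*n+.0145*X
    g=lambda x,y,z:O+x*X+y*t+z*n
    pts=dict(hub=D,ptip=D-.035*Z,nib=D+.035*(np.sin(idx)*t-np.cos(idx)*n),tabc=D+.045*(np.sin(idx)*t-np.cos(idx)*n),
      fLtop=g(.022,-.052,.014),fRtop=g(.022,.052,.014),bL=g(-.022,-.052,.014),bR=g(-.022,.052,.014))
    return {k:np.round((proj('scene',v)[0]-off)*sc+.5*(sc-1),0) for k,v in pts.items()}
E
python3 - <<'E'
from h import *
for a in(0,.1,.18,.27): print(a,{k:v.tolist() for k,v in pred(a,.27).items()})
E
```

```text
0 {'hub': [349.0, 286.0], 'ptip': [341.0, 342.0], 'nib': [361.0, 335.0], 'tabc': [365.0, 349.0], 'fLtop': [232.0, 407.0], 'fRtop': [453.0, 355.0], 'bL': [197.0, 335.0], 'bR': [413.0, 286.0]}
0.1 {'hub': [364.0, 283.0], 'ptip': [355.0, 339.0], 'nib': [368.0, 336.0], 'tabc': [369.0, 350.0], 'fLtop': [237.0, 398.0], 'fRtop': [454.0, 362.0], 'bL': [201.0, 327.0], 'bR': [414.0, 294.0]}
0.18 {'hub': [375.0, 281.0], 'ptip': [366.0, 338.0], 'nib': [373.0, 336.0], 'tabc': [372.0, 351.0], 'fLtop': [241.0, 391.0], 'fRtop': [454.0, 369.0], 'bL': [205.0, 320.0], 'bR': [414.0, 300.0]}
0.27 {'hub': [387.0, 280.0], 'ptip': [378.0, 337.0], 'nib': [378.0, 337.0], 'tabc': [376.0, 352.0], 'fLtop': [247.0, 383.0], 'fRtop': [453.0, 375.0], 'bL': [211.0, 311.0], 'bR': [413.0, 307.0]}
```

Predicted hub (375,281) and tab (372,351) match the picture, so the tilt is about 0.18 and the index about 0.27. Final stage.

```bash
python3 -m crank '{"hand":[0,0,0,0,0,0],"travel":[[-0.02,0.004,0],[-0.04,0.008,0],[-0.06,0.0125,0],[-0.075,0.016,0],[-0.083,0.018,0],[-0.083,0.018,0]],"yaw":[0,0,0,0,0,0]}'
python3 -m crank '{"hand":[0,0,0,0,0,0,0,0,0,0],"travel":[[0,0,0],[0,0,0],[0,0,0],[0,0,0],[0,0,0],[0,0,0],[0,0,0],[0,0,0],[0,0,0],[0,0,0]],"yaw":[0,0,0,0,0,0,0,0,0,0]}'
python3 - <<'E'
from h import *
to(.5435,.1973,.177,-1.726)
im=manip.capture('scene');cv2.imwrite('pics/s5.png',im[:,:,::-1])
a=im[190:290,320:420,::-1];cv2.imwrite('pics/c8.png',cv2.resize(a,(600,600),interpolation=cv2.INTER_CUBIC))
to(.5435,.1973,.177,-1.726)
E
```

```text
t: 14.42
eef_pos: [0.5493, 0.2345, 0.1717]
eef_rot: [0.458, -0.458, 0.538, -0.538]
contact_force: [-0.7, -0.6, 2.2]
opening: 0.024
t: 15.68
eef_pos: [0.5492, 0.2345, 0.1717]
eef_rot: [0.458, -0.458, 0.539, -0.538]
contact_force: [-0.1, 0.2, -2.4]
opening: 0.024
t 15.68 pos [0.5492 0.2345 0.1717] head -1.732 F [-0.1   0.19 -2.39] op 0.0240 j6 0.38
travel [ 0.251 -0.035  0.002] yaw -0.004
t 15.72 pos [0.5492 0.2345 0.1718] head -1.731 F [ 0.61 -0.65 -1.87] op 0.0242 j6 0.38
travel [ 0.251 -0.035  0.002] yaw -0.003
```

View pics/c8.png

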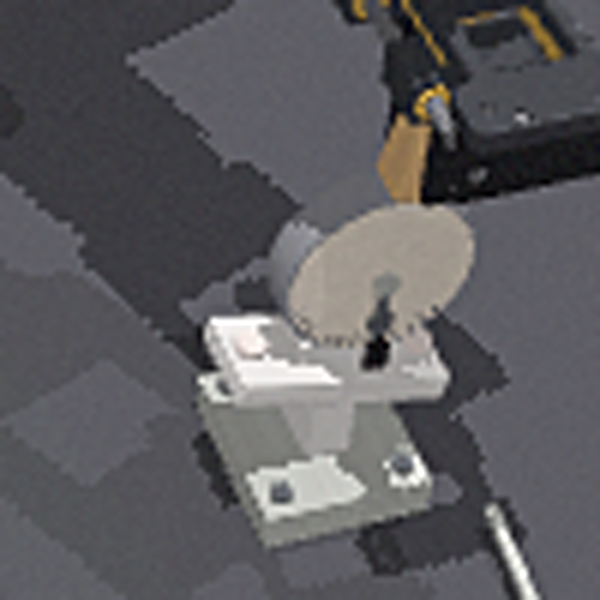

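The pointer (crop (381,315)) now runs into the tab (376,352), with the hub at (387,285), as predicted for 0.27. The contact force has crept down to about 0.5–1 N, so I'll grip a bit firmer and press slightly.

```bash
python3 -m crank '{"hand":[0,0,0,0,0,0,0,0],"travel":[[0,0,0],[0,0,0],[0,0.003,0],[0,0.005,0],[0,0.005,0],[0,0.005,0],[0,0.005,0],[0,0.005,0]],"yaw":[0,0,0,0,0,0,0,0]}' 25
python3 -m crank '{"hand":[0,0,0,0,0,0,0,0],"travel":[[0,0,0],[0,0,0],[0,0,0],[0,0,0],[0,0,0],[0,0,0],[0,0,0],[0,0,0]],"yaw":[0,0,0,0,0,0,0,0]}'
```

```text
t: 16.73
eef_pos: [0.5493, 0.2346, 0.1716]
eef_rot: [0.458, -0.458, 0.539, -0.538]
contact_force: [-1.5, 0.1, 5.0]
opening: 0.0238
t: 17.73
eef_pos: [0.5493, 0.2346, 0.1716]
eef_rot: [0.458, -0.458, 0.539, -0.538]
contact_force: [-1.9, 1.6, 5.9]
opening: 0.0239
```

```bash
python3 -m crank '{"hand":[0,0,0,0,0,0,0,0,0,0,0,0],"travel":[[0,0,0],[0,0,0],[0,0,0],[0,0,0],[0,0,0],[0,0,0],[0,0,0],[0,0,0],[0,0,0],[0,0,0],[0,0,0],[0,0,0]],"yaw":[0,0,0,0,0,0,0,0,0,0,0,0]}'
python3 - <<'E'
from h import *
im=manip.capture('scene');cv2.imwrite('pics/s6.png',im[:,:,::-1])
a=im[225:265,360:400,::-1];cv2.imwrite('pics/c9.png',cv2.resize(a,(600,600),interpolation=cv2.INTER_CUBIC))
for q in(.22,.25,.27,.29,.32):print(q,{k:v.tolist() for k,v in pred(q,.27,off=(360,225),sc=15).items() if k[0] in'hpnt'})
to(.5435,.1973,.177,-1.726)
w=manip.capture('wrist');cv2.imwrite('pics/w6.png',w[:,:,::-1])
for i in range(3):
    manip.capture('top'); print(manip.sense()['contact_force'])
E
```

```text
t: 19.23
eef_pos: [0.5493, 0.2345, 0.1716]
eef_rot: [0.458, -0.458, 0.539, -0.538]
contact_force: [-1.7, 1.2, 5.0]
opening: 0.0238
0.22 {'hub': [352.0, 178.0], 'ptip': [330.0, 318.0], 'nib': [339.0, 316.0], 'tabc': [335.0, 354.0]}
0.25 {'hub': [362.0, 177.0], 'ptip': [340.0, 318.0], 'nib': [343.0, 317.0], 'tabc': [338.0, 355.0]}
0.27 {'hub': [369.0, 177.0], 'ptip': [346.0, 317.0], 'nib': [346.0, 317.0], 'tabc': [340.0, 356.0]}
0.29 {'hub': [375.0, 177.0], 'ptip': [353.0, 317.0], 'nib': [349.0, 318.0], 'tabc': [342.0, 357.0]}
0.32 {'hub': [385.0, 176.0], 'ptip': [363.0, 316.0], 'nib': [354.0, 318.0], 'tabc': [345.0, 358.0]}
t 19.27 pos [0.5493 0.2346 0.1716] head -1.731 F [-1.35  0.62  4.81] op 0.0239 j6 0.38
travel [ 0.251 -0.036  0.002] yaw -0.003
[-2.01024958  2.02698026  5.84542351]
[-1.66689234  1.20076158  5.16197996]
[-2.13720723 -0.0284833   5.05490913]
```

View pics/c9.png

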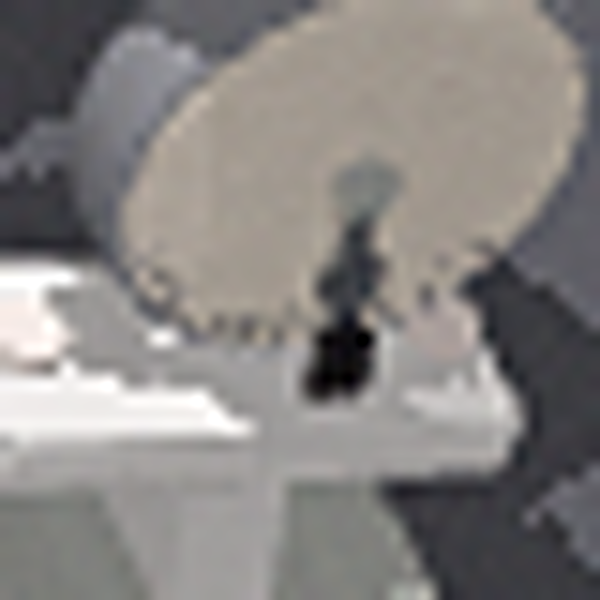

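View pics/s6.png

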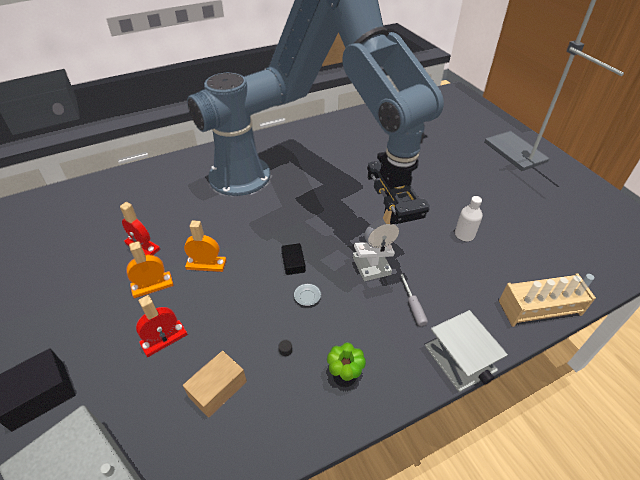

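The hub (367,185), bob (352,275) and tab (338,360) in the crop are collinear, so the pointer is on the tab. The wrist force is steady and the bystanders look unmoved, so I'm handing in.

```bash
python3 -c "
from rig import manip
print(manip.job_done()); s=manip.sense(); print(s['t'],s['contact_force'])"
```

```text
the job is handed in; nothing more can be done
None
the job is handed in; nothing more can be done
```

I gripped the grey gauge by its post, stood it level on the stud's ridge at about 8 N, then rocked it about 0.27 rad so the pointer sits on the black tab. I handed the job in while still holding it there, at about 20 s of the 51 s allowed. No verdict was reported.

**Last checks:**
- **Pointer:** in the last scene picture, hub, bob and tab lie on one line, matching my prediction for a 0.27 rad lean. The index measured 0.27 in the wrist view and about 0.28 in the scene view. One scene pixel is about 2 mm there, against the 3 mm tolerance, so this check is fairly coarse.
- **Contact:** the force on the stud was steady at about 8 N over the last 2.5 s. It had first crept down to under 1 N after the rocking; I firmed the grip from 14 to 25 N and pressed again by under 1 mm.
- **Bystanders:** none had visibly moved in the last scene picture; I judged this by eye and did not measure it.

After hand-in the robot returned no more state, so I could not read the force during the final second.

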